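# Clamp the amber bottle on the orbital shaker

## Robot

A 6-joint arm with a two-finger parallel gripper is mounted at the origin on a cart in front of the work surface, level with it; the furniture and walls round the work are solid. World frame = base frame: x ahead of the robot, y to its left, z up, the work surface at z = 0. Lengths are in m, angles in rad, forces in N, time in s.
With the tool pointing down it reaches from about 0.4 to 0.825 m from the base axis. Payload 7 kg.
Tool frame: the origin (TCP) lies at the very end of the fingers, on their centre line; the grasp point (between the pads) lies 19 mm behind it (arm.pinch_z is the z of the grasp point in the tool frame, in m); z points along the fingers, y is the direction in which the jaws open and shut (so a half turn about z gives the same grasp; the last joint's range is limited). The gripper opens to 88 mm and grips with 3 to 60 N. Pads are 19 mm wide; open, the fingers measure 130 mm over their backs; the gripper's body (78 mm by 193 mm) begins 47 mm behind the grasp point.
Start: joints at [1.588, 0.359, 0.012, 0, -1.224, -0.288], TCP at [0.181, 0.65, 0.227] pointing down, gripper open.
Joint ranges: [-3.07, 3.07], [-1.43, 2.12], [-1.02, 1.25], [-3.03, 1.67], [-3.05, -0], [-3.03, 3.03]. Speed limits (rad/s): [2.39, 2.39, 3.01, 3.14, 3.14, 3.14].

## Interface

Orientations are given as [roll, pitch, yaw] about the fixed x, y, z axes, in that order (R = Rz(yaw) Ry(pitch) Rx(roll)).
In Python, from station import arm gives the robot as it stands.
- The arm moves only by the tool drive_tool, never from a script. Its argument "targets" is a list of rows, each a list of 6 numbers: the shift along the world's x, y, z in units of 0.04 m (1.0 is 0.04 m), then the turn, a rotation vector about the world's x, y, z in units of 6 degrees (1.0 is 6 degrees). In form: [[x, y, z, wx, wy, wz], ...]. A call has 1 to 5 rows; each row shifts and turns the commanded pose from where the row before left it; what a row does not reach is not made up. A row lasts 1/8 s, in which the tool goes at most 62.5 mm and 10.7 degrees, less where a joint would pass 70% of its speed; a pose out of reach is approached as far as the arm can. A call with a number of a shift or a turn outside -1 to 1 is refused whole. A call with a gripper value outside its range is refused whole. "claw" is the opening, from 0 (shut) to 1 (fully open), set as the call begins (left out, the last holds). The fingers move at their own pace and stop on an object; "newtons" is the grip in N (left out, the last holds). Time passes only in rows, so rows that do not move let the fingers close. It gives the time, the measured TCP pose, the force and the opening at its end, in the units of the state.
- arm.get_state(): the state, without advancing time (a new reading comes with each control period).
- arm.grab_frame(name): name is "scene" or "side" or "wrist"; returns (picture, depth): 384x512x3 uint8, red, green, blue; 384x512 float32, m along the optical axis (not along the pixel's ray), 0 where there is no reading.
- arm.get_calibration(name): a dict with "mtx" (3x3 intrinsics, pixels), "origin" and "rotation" of the camera in the world. Camera axes: x right, y up, looking along -z (the intrinsics and any distortion apply to the point x, -y, -z); pixel columns grow to the right and rows downward; lengths in m; the calibration is good to about 2 mm. The wrist camera is an equidistant fisheye: a pixel r from the principal point sees the ray r / f radians off the axis. A picture is of the moment at which its call begins: read the wrist's pose just before it. get_calibration takes no time and is no camera call; for the wrist camera it gives the pose at the moment of the call.
- arm.job_done(): hands the job in, once; it reports no verdict.
Trained networks look in the newest picture that a camera, given by its name, has taken for a name from the list of things; names that differ only in an ending like _2 or _b are one class to them, and where a whole thing is asked for, a point or a joint stands for the part that bears it (a point fixed in the world has none). Each returns a list of dicts, best first, with "score" (0 to 1); they miss things now and then, are a little off and sometimes report something else, mostly with a low value. They report only what shows in the picture. A call takes as long as a camera call. They do not tell look-alikes from the thing itself.
- arm.search_frame(target, camera): "point" ([x, y, z] in m, in the coordinates of the camera as it stood for that picture, good to about 4 mm: the middle of the surface that is visible of it).
- arm.cut_out(target, camera): "pixels" (384x512 bool, what is visible of it).
- arm.landmark_of(target, camera): "point" ([x, y, z] in m, in the coordinates of the camera as it stood for that picture, good to about 4 mm: a listed point, or the origin of a listed thing).
The state is a dict: "t": time; "q": joint angles; "qd": joint speeds; "joint_efforts": joint torques, N m; "eef_pos": TCP position; "ee_rot": TCP orientation; "force": force on the tool from outside, world axes, zero at the start; "moment": the same for the moment, N m; "width": finger opening in m.
Only numpy, scipy, OpenCV 4.12 (cv2) and the standard library are available. Lean on these libraries where they do the work, as an engineer would, in place of code of your own. Each camera call takes 0.05 s, during which the arm holds its last target. There are 200 camera calls.

## Task

Get the amber bottle ready for shaking: pull the shaker's sprung blue jaw out by its black knob until it stops and its catch holds it open, then set the amber bottle down upright (not dropped) on the mat between the jaws. Then press the red catch tab so that the jaw springs shut and clamps the bottle against the fixed rear jaw; leave everything else where it stands.

Things in the scene. Friction and masses are not known exactly. Their poses are not given: they have to be found in the camera images.
- shaker: low white orbital shaker, fixed; 250 x 206 mm platform, black mat, top 89 mm above the bench. Origin: centre of underside; -x its front (to the robot), y across, z up. On the mat: fixed rear vee jaw (x 81 to 112 mm, 54 mm high), guide rods at y = +-50 mm (20 mm high), the sprung blue jaw sliding on them, front crosshead with the catch (x -124 to -94 mm, 37 mm high)
- clamp (a joint): travel of the sprung blue jaw along the shaker's -x, m: 0 = run home, empty; 0.020 = shut on the 60 mm bottle; 0.062 = out at its stop. The spring pushes home with 4.5 N at 0, 9 N at the stop; the hook of the catch adds 3 N as it rides over the jaw's pin (0.040 to 0.058), then drops and holds the jaw at about 0.059 when let go. Its vee plates reach 54 mm above the mat
- clamp_knob (a point): point on the axis of the jaw's upright black pull knob, 20 mm below its top, at the height to grip (165 mm above the bench); the knob is 27 mm in diameter and gripped from 20 mm below to 20 mm above this point; it moves with the jaw along the shaker's -x when pulled (62 mm in all). Axes as the shaker's
- catch_tab (a point): centre of the top of the red catch tab (36 x 36 mm), about 135 mm above the bench, out in front of the front crosshead; pressing it straight down by 8 to 11 mm (4 to 7 N) lifts the hook and lets the jaw go; it springs back up
- catch (a joint): angle of the catch lever in rad: 0 = hook down, grows as the tab is pressed, 0.30 = fully pressed (tab about 12 mm lower); the hook lets the pin go at about 0.15 to 0.2
- seat (a point): point on top of the mat where the centre of the amber bottle's underside is when it is clamped against the rear vee jaw; axes as the shaker's. With the jaw held open there are 42 mm of room in front of this position and 15 mm to each guide rod
- amber_bottle: brown (amber) bottle with a light blue cap and a white label, 60 mm in diameter, 162 mm tall, about 0.28 kg, standing on the bench; straight sides up to about 113 mm, then a shoulder, cap 43 mm in diameter from 130 to 162 mm. Origin: centre of its underside, z up its axis
- small_bottle: small clear lab bottle with a dark blue cap, 44 mm in diameter, 77 mm tall: a bystander. Origin: centre of its underside
- pale_cap_bottle: white bottle with a light blue cap, 68 mm in diameter, 152 mm tall: a bystander. Origin: centre of its underside
- tip_box: pipette tip box with a dark blue lid, 91 x 123 x 81 mm: a bystander. Origin: centre of its underside
Not all that is in view belongs to the job. What is shaped like the amber_bottle but purple or turquoise is not meant.

How it is judged:
By the outcome, as a careful person would: the job done as asked, in the order asked, and still so for the second after the job is handed in, with the robot touching nothing.
It also fails if it takes over 56 s, if anything falls off the work surface, if the arm or the gripper's body presses on something with over 40 N, if the wrist force passes 120 N, or if a joint passes its speed limit or range.

## Working session

There is one attempt and no reset: what is moved stays moved. The work goes in short steps, Python scripts to look and compute and a tool call to move; the robot and the scene stay as the last step left them, time stands still between calls to the robot, and variables do not carry over. Pictures are saved under pics/ and viewed, about 8 in all and at most 12, crops included, and the job is handed in when it is done.

Besides the shell and the picture viewer there is one more tool, called after "Call:" by a JSON object that holds its "op" and its "data". drive_tool: Moves the arm, as the interface text tells. Shifts and turns lie within -1 to 1; 1 stands for 0.04 m of shift or 6 degrees of turn. Its arguments: {"type":"object","properties":{"targets":{"type":"array"},"claw":{"type":"number"},"newtons":{"type":"number"}},"required":["targets"]}

```bash
mkdir -p pics; ls; cat > h.py <<'E'
import numpy as np, cv2
from station import arm
def w(cal,p): return np.array(cal["rotation"])@np.array(p)+np.array(cal["origin"])
def marks(cam,names,fn='landmark_of'):
    cal=arm.get_calibration(cam)
    for n in names:
        for d in getattr(arm,fn)(n,cam)[:4]:
            p=np.array(d["point"]); K=np.array(cal["mtx"]); q=K@np.array([p[0],-p[1],-p[2]])
            print(cam,fn,n,round(d["score"],2),w(cal,p).round(4),'px',(q[:2]/q[2]).round(0) if cam!='wrist' else '')
E
python3 - <<'E'
from h import *
ims=[]
for c in ("scene","side"):
    im,d=arm.grab_frame(c); cv2.imwrite(f'pics/{c}0.png',im[:,:,::-1]); 
    marks(c,["shaker","clamp_knob","catch_tab","seat","amber_bottle","small_bottle","pale_cap_bottle","tip_box"])
s=arm.get_state(); print(s["t"],s["eef_pos"],s["ee_rot"],s["force"],arm.pinch_z)
E
```

```text
pics
scene landmark_of shaker 0.76 [1.0069 0.5882 2.2566] px [277. 211.]
scene landmark_of clamp_knob 0.84 [0.9292 0.5106 2.1789] px [280. 168.]
scene landmark_of catch_tab 0.58 [0.822  0.4033 2.0717] px [272. 213.]
scene landmark_of seat 0.68 [0.996  0.5773 2.2457] px [280. 178.]
scene landmark_of amber_bottle 0.86 [0.9483 0.5297 2.198 ] px [206. 160.]
scene landmark_of amber_bottle 0.83 [0.7258 0.3071 1.9755] px [148. 176.]
scene landmark_of amber_bottle 0.67 [0.7475 0.3288 1.9972] px [165. 187.]
scene landmark_of amber_bottle 0.65 [1.0606 0.6419 2.3103] px [243. 161.]
scene landmark_of small_bottle 0.46 [0.838  0.4193 2.0877] px [183. 173.]
scene landmark_of pale_cap_bottle 0.78 [0.9468 0.5281 2.1965] px [224. 178.]
scene landmark_of tip_box 0.61 [1.1289 0.7103 2.3786] px [380. 260.]
scene landmark_of tip_box 0.24 [0.8402 0.4215 2.0899] px [184. 173.]
side landmark_of shaker 0.83 [ 0.6036 -0.9825  1.0707] px [269. 229.]
side landmark_of clamp_knob 0.94 [ 0.6162 -0.97    1.0833] px [274. 188.]
side landmark_of catch_tab 0.6 [ 0.4882 -1.098   0.9552] px [232. 216.]
side landmark_of seat 0.59 [ 0.6452 -0.941   1.1123] px [282. 202.]
side landmark_of amber_bottle 0.84 [ 0.699  -0.8872  1.1661] px [290. 183.]
side landmark_of amber_bottle 0.82 [ 0.4243 -1.1619  0.8914] px [218. 174.]
side landmark_of amber_bottle 0.66 [ 0.4939 -1.0923  0.961 ] px [236. 187.]
side landmark_of amber_bottle 0.56 [ 0.6173 -0.9689  1.0843] px [267. 171.]
side landmark_of small_bottle 0.41 [ 0.5195 -1.0667  0.9866] px [242. 171.]
side landmark_of pale_cap_bottle 0.71 [ 0.5951 -0.9911  1.0621] px [263. 188.]
side landmark_of tip_box 0.74 [ 0.6612 -0.925   1.1283] px [298. 310.]
0.9 [0.18056574 0.6503816  0.22656368] [-3.14157966e+00  1.48427589e-05 -2.70756196e-01] [-0.66646833  0.03779703  0.08067733] -0.0188
```

```bash
python3 - <<'E'
from h import *
for c in ("scene","side","wrist"):
    k=arm.get_calibration(c); print(c,{a:np.array(b).round(3).tolist() if not isinstance(b,str) else b for a,b in k.items()})
E
sed -i 's/^def w.*/from scipy.spatial.transform import Rotation as Ro\ndef w(cal,p): return Ro.from_euler("xyz",cal["rotation"]).apply(p)+np.array(cal["origin"])/' h.py
python3 - <<'E'
from h import *
for c in ("scene","side"):
    marks(c,["shaker","clamp_knob","catch_tab","seat","amber_bottle","pale_cap_bottle","small_bottle","tip_box"])
a=[cv2.imread(f'pics/{c}0.png') for c in ("scene","side")]
cv2.imwrite('pics/both.png',np.vstack([cv2.resize(i[120:340,110:450],(800,300*800//800+0),interpolation=cv2.INTER_CUBIC) for i in a]))
E
```

```text
scene {'mtx': [[456.167, 0.0, 252.026], [0.0, 456.167, 187.341], [0.0, 0.0, 1.0]], 'origin': [-0.217, -0.635, 1.033], 'rotation': [0.854, 0.006, -0.773]}
side {'mtx': [[436.124, 0.0, 254.77], [0.0, 436.124, 192.317], [0.0, 0.0, 1.0]], 'origin': [0.52, -1.066, 0.988], 'rotation': [0.944, 0.015, -0.026]}
wrist {'mtx': [[297.319, 0.0, 259.507], [0.0, 297.319, 194.245], [0.0, 0.0, 1.0]], 'origin': [0.255, 0.631, 0.383], 'rotation': [-0.286, -0.0, -1.841]}
scene landmark_of shaker 0.76 [ 0.5879  0.0795 -0.0059] px [277. 211.]
scene landmark_of clamp_knob 0.84 [0.5982 0.0849 0.1655] px [280. 168.]
scene landmark_of catch_tab 0.58 [ 0.4612 -0.013   0.1354] px [272. 213.]
scene landmark_of seat 0.68 [0.6307 0.1127 0.09  ] px [280. 178.]
scene landmark_of amber_bottle 0.86 [ 0.5956  0.4534 -0.0034] px [206. 160.]
scene landmark_of amber_bottle 0.83 [ 0.3893  0.5285 -0.0049] px [148. 176.]
scene landmark_of amber_bottle 0.67 [ 0.3951  0.4315 -0.0026] px [165. 187.]
scene landmark_of amber_bottle 0.65 [ 0.6884  0.3484 -0.0022] px [243. 161.]
scene landmark_of pale_cap_bottle 0.78 [ 0.5738  0.32
[... 349 characters left out ...]
0.6002 0.0879 0.1677] px [274. 188.]
side landmark_of catch_tab 0.6 [ 0.4647 -0.0125  0.1377] px [232. 216.]
side landmark_of seat 0.59 [0.6294 0.1077 0.094 ] px [282. 202.]
side landmark_of amber_bottle 0.84 [0.6833 0.3495 0.0023] px [290. 183.]
side landmark_of amber_bottle 0.82 [0.3921 0.4313 0.0026] px [218. 174.]
side landmark_of amber_bottle 0.66 [ 0.4662  0.3382 -0.0017] px [236. 187.]
side landmark_of amber_bottle 0.56 [ 0.5961  0.4488 -0.0033] px [267. 171.]
side landmark_of pale_cap_bottle 0.71 [5.734e-01 3.267e-01 3.000e-04] px [263. 188.]
side landmark_of small_bottle 0.41 [0.4927 0.4502 0.0009] px [242. 171.]
side landmark_of tip_box 0.74 [ 0.6467 -0.2697 -0.001 ] px [298. 310.]
```

View pics/both.png

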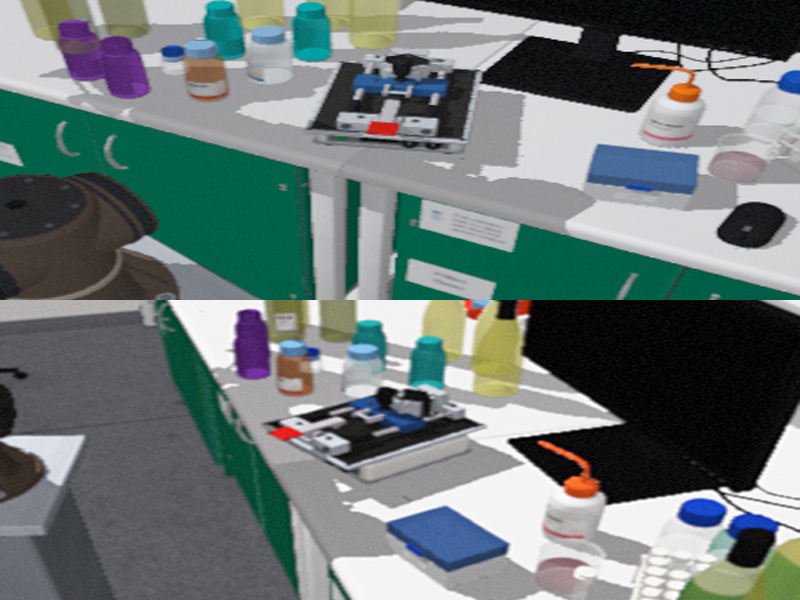

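In the scene picture there are two purple bottles at about (144,158) and (163,169), two turquoise ones at (205,142) and (243,144), and one brown bottle with a light blue cap at (197,171). The brown one fits the description; it is at about (0.466, 0.338) and I'll confirm it in a crop. The shaker's yaw is about 36.5°. I'll go to the knob first.

Call:
{"op": "drive_tool", "data": {"targets": [[0.745, -1, 0, 0, 0, -0.45], [0.745, -1, 0, 0, 0, -0.45], [0.745, -1, 0, 0, 0, -0.45], [0.745, -1, 0, 0, 0, -0.45], [0.745, -1, 0, 0, 0, -0.45]], "claw": 0.75}}

```text
t: 2.33
eef_pos: [0.3304, 0.449, 0.2268]
ee_rot: [-3.141, 0.0, -0.508]
force: [1.3, 0.0, 0.7]
width: 0.0655
```

Call:
{"op": "drive_tool", "data": {"targets": [[0.745, -1, 0, 0, 0, -0.45], [0.745, -1, 0, 0, 0, -0.45], [0.745, -1, 0, 0, 0, -0.45], [0.745, -1, 0, 0, 0, -0.45], [0.745, -1, 0, 0, 0, -0.45]]}}

```text
t: 2.95
eef_pos: [0.4794, 0.249, 0.2269]
ee_rot: [-3.141, -0.0, -0.743]
force: [0.4, 1.1, 0.6]
width: 0.0656
```

Call:
{"op": "drive_tool", "data": {"targets": [[0.745, -1, 0, 0, 0, -0.45], [0.745, -1, 0, 0, 0, -0.45], [0.745, -1, 0, 0, 0, -0.45], [0.745, -1, 0, 0, 0, -0.45], [0, 0, 0, 0, 0, 0]]}}

```text
t: 3.58
eef_pos: [0.5991, 0.0877, 0.226]
ee_rot: [3.141, -0.0, -0.935]
force: [-0.0, 0.7, -0.4]
width: 0.0661
```

```bash
python3 - <<'E'
from h import *
im,d=arm.grab_frame("wrist"); cv2.imwrite('pics/w1.png',im[:,:,::-1])
marks("wrist",["shaker","clamp_knob","catch_tab","seat"])
im,d=arm.grab_frame("side"); crop=im[140:230,200:320,::-1]
cv2.imwrite('pics/c1.png',np.hstack([cv2.resize(crop,(400,300),interpolation=2),cv2.imread('pics/w1.png')[:300,:400]]))
marks("side",["clamp_knob","catch_tab","amber_bottle","seat"])
s=arm.get_state(); print(s["t"],s["eef_pos"],s["ee_rot"],s["q"],s["force"])
E
```

```text
wrist landmark_of shaker 0.82 [5.862e-01 7.400e-02 1.000e-04] px 
wrist landmark_of clamp_knob 0.77 [0.6005 0.0854 0.1683] px 
wrist landmark_of catch_tab 0.94 [ 0.4594 -0.0083  0.1332] px 
wrist landmark_of seat 0.84 [0.6322 0.1107 0.0865] px 
wrist landmark_of seat 0.4 [0.6049 0.0856 0.165 ] px 
side landmark_of clamp_knob 0.89 [0.601  0.0867 0.1668] px [274. 188.]
side landmark_of clamp_knob 0.17 [ 0.644  -0.2702  0.0014] px [297. 310.]
side landmark_of catch_tab 0.56 [ 0.4629 -0.0139  0.1369] px [232. 216.]
side landmark_of amber_bottle 0.95 [0.4639 0.3367 0.0005] px [235. 187.]
side landmark_of amber_bottle 0.85 [ 0.6858  0.353  -0.0037] px [291. 184.]
side landmark_of amber_bottle 0.67 [ 0.3893  0.4336 -0.0014] px [217. 174.]
side landmark_of seat 0.75 [0.6306 0.1098 0.0875] px [282. 203.]
4.075 [0.59755226 0.09102736 0.22679634] [-3.14122864e+00 -7.34378212e-05 -9.29376629e-01] [ 4.74076635e-01  2.43308656e-01 -1.50402731e-01  1.27592595e-05
 -1.17671378e+00  1.67338180e-01] [ 0.60933824 -0.42230134  0.23240631]
```

View pics/c1.png

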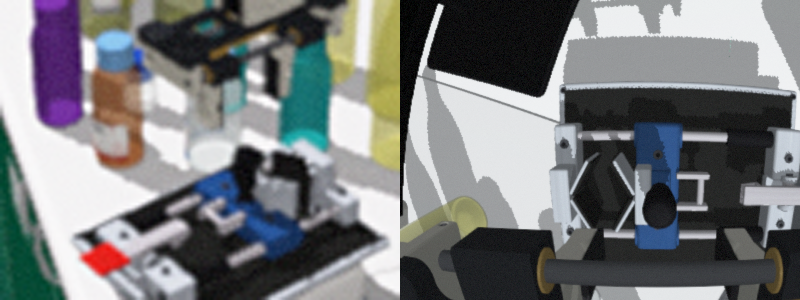

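The side crop shows the brown bottle with the light blue cap at crop (118,110); purple and turquoise ones are distinct from it. The wrist view shows the knob between the fingers. Lowering onto the knob.

Call:
{"op": "drive_tool", "data": {"targets": [[0.06, -0.11, -0.6, 0, 0, 0], [0, 0, -0.6, 0, 0, 0], [0, 0, -0.5, 0, 0, 0], [0, 0, -0.2, 0, 0, 0], [0, 0, 0, 0, 0, 0]]}}

```text
t: 4.7
eef_pos: [0.6001, 0.0861, 0.1505]
ee_rot: [3.141, -0.0, -0.93]
force: [-0.2, 0.4, -0.2]
width: 0.0656
```

Call:
{"op": "drive_tool", "data": {"targets": [[0, 0, 0, 0, 0, 0], [0, 0, 0, 0, 0, 0], [0, 0, 0, 0, 0, 0], [0, 0, 0, 0, 0, 0], [0, 0, 0, 0, 0, 0]], "claw": 0, "newtons": 30}}

```text
t: 5.32
eef_pos: [0.6005, 0.0861, 0.1507]
ee_rot: [-3.141, -0.0, -0.931]
force: [1.4, 0.7, 0.6]
width: 0.0259
```

Call:
{"op": "drive_tool", "data": {"targets": [[-0.2, -0.144, 0, 0, 0, 0], [-0.2, -0.144, 0, 0, 0, 0], [-0.2, -0.144, 0, 0, 0, 0], [-0.2, -0.144, 0, 0, 0, 0], [-0.2, -0.144, 0, 0, 0, 0]]}}

```text
t: 5.95
eef_pos: [0.5624, 0.0589, 0.1508]
ee_rot: [-3.136, -0.001, -0.93]
force: [8.7, 7.4, -7.9]
width: 0.0256
```

Call:
{"op": "drive_tool", "data": {"targets": [[-0.1, -0.072, 0, 0, 0, 0], [-0.1, -0.072, 0, 0, 0, 0], [-0.05, -0.036, 0, 0, 0, 0], [0, 0, 0, 0, 0, 0], [0, 0, 0, 0, 0, 0]]}}

```text
t: 6.58
eef_pos: [0.5522, 0.0515, 0.1507]
ee_rot: [-3.137, -0.0, -0.93]
force: [6.3, 4.3, -5.2]
width: 0.0254
```

Call:
{"op": "drive_tool", "data": {"targets": [[-0.05, -0.036, 0, 0, 0, 0], [-0.04, -0.028, 0, 0, 0, 0], [0, 0, 0, 0, 0, 0], [0, 0, 0, 0, 0, 0]]}}

```text
t: 7.08
eef_pos: [0.55, 0.05, 0.1508]
ee_rot: [-3.134, -0.001, -0.93]
force: [12.0, 7.5, -10.0]
width: 0.0257
```

At the stop (62 mm, force risen to about 14 N). I'll ease back onto the catch and let go.

Call:
{"op": "drive_tool", "data": {"targets": [[0.05, 0.036, 0, 0, 0, 0], [0.05, 0.036, 0, 0, 0, 0], [0.02, 0.015, 0, 0, 0, 0], [0, 0, 0, 0, 0, 0], [0, 0, 0, 0, 0, 0]]}}

```text
t: 7.7
eef_pos: [0.5522, 0.0515, 0.1507]
ee_rot: [-3.139, -0.0, -0.93]
force: [4.3, 3.4, -2.3]
width: 0.0256
```

Call:
{"op": "drive_tool", "data": {"targets": [[0, 0, 0, 0, 0, 0], [0, 0, 0, 0, 0, 0], [0, 0, 0, 0, 0, 0], [0, 0, 0.5, 0, 0, 0], [0, 0, 1, 0, 0, 0]], "claw": 0.75}}

```text
t: 8.32
eef_pos: [0.55, 0.0503, 0.2096]
ee_rot: [3.137, 0.001, -0.931]
force: [1.2, -0.0, 0.7]
width: 0.0646
```

Call:
{"op": "drive_tool", "data": {"targets": [[0, 0, 1, 0, 0, 0], [-0.4, 1, 0.6, 0, 0, 0.5], [-0.4, 1, 0, 0, 0, 0.5], [-0.4, 1, 0, 0, 0, 0.5], [-0.4, 1, 0, 0, 0, 0.5]]}}

```text
t: 8.95
eef_pos: [0.4865, 0.2117, 0.2747]
ee_rot: [3.142, -0.0, -0.72]
force: [0.8, 1.0, -0.1]
width: 0.066
```

```bash
python3 - <<'E'
from h import *
im,d=arm.grab_frame("side"); cv2.imwrite('pics/c2.png',cv2.resize(im[150:260,200:330,::-1],(780,660*780//780-60),interpolation=2))
marks("side",["clamp_knob","catch_tab","amber_bottle","seat"])
im,d=arm.grab_frame("wrist"); marks("wrist",["clamp_knob","catch_tab","amber_bottle","seat"])
s=arm.get_state(); print(s["t"],s["eef_pos"],s["ee_rot"],s["q"])
E
```

```text
side landmark_of clamp_knob 0.6 [0.5512 0.0525 0.1665] px [259. 195.]
side landmark_of catch_tab 0.71 [ 0.4613 -0.0137  0.136 ] px [231. 217.]
side landmark_of catch_tab 0.36 [0.4883 0.4452 0.0029] px [241. 171.]
side landmark_of amber_bottle 0.86 [ 0.3928  0.432  -0.    ] px [218. 174.]
side landmark_of amber_bottle 0.83 [ 4.644e-01  3.370e-01 -3.000e-04] px [235. 187.]
side landmark_of amber_bottle 0.62 [5.947e-01 4.481e-01 4.000e-04] px [267. 171.]
side landmark_of amber_bottle 0.6 [0.685  0.3522 0.0024] px [291. 183.]
side landmark_of seat 0.91 [0.6282 0.109  0.0892] px [282. 203.]
wrist landmark_of clamp_knob 0.93 [0.5562 0.0509 0.1722] px 
wrist landmark_of catch_tab 0.95 [ 0.4611 -0.0109  0.1348] px 
wrist landmark_of amber_bottle 0.89 [ 0.4701  0.3349 -0.0026] px 
wrist landmark_of amber_bottle 0.89 [0.3954 0.4339 0.0006] px 
wrist landmark_of amber_bottle 0.83 [ 0.6001  0.4485 -0.0013] px 
wrist landmark_of seat 0.56 [0.6308 0.1107 0.0877] px 
9.45 [0.48766476 0.21008425 0.27456906] [ 3.14150184e+00 -8.51844184e-05 -7.22521400e-01] [ 7.76405950e-01  9.14023775e-02 -2.27378011e-01  9.63366722e-05
 -1.25210040e+00  7.18387840e-02]
```

View pics/c2.png

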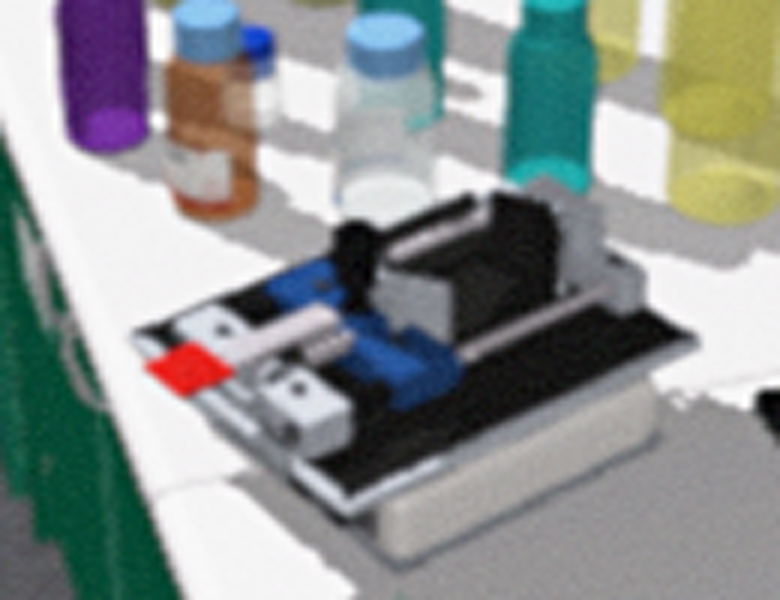

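The jaw is held open: the hook is over it and the knob is about 60 mm out. The brown bottle is at (215,110) in this crop. I'll go above it and centre on the cap using depth.

Call:
{"op": "drive_tool", "data": {"targets": [[-0.13, 0.8, 0, 0, 0, 0], [-0.13, 0.8, 0, 0, 0, 0], [-0.13, 0.8, 0, 0, 0, 0], [-0.14, 0.75, 0, 0, 0, 0], [0, 0, 0, 0, 0, 0]]}}

```text
t: 10.07
eef_pos: [0.4661, 0.338, 0.274]
ee_rot: [3.141, -0.0, -0.72]
force: [-0.3, -0.2, -0.0]
width: 0.0657
```

```bash
python3 - <<'E'
from h import *
def cap(cam,c=(.4665,.336)):
    im,d=arm.grab_frame(cam); cal=arm.get_calibration(cam); K=np.array(cal["mtx"])
    v,u=np.mgrid[:384,:512]; x=u-K[0,2]; y=v-K[1,2]
    if cam=="wrist":
        r=np.hypot(x,y)+1e-9; th=r/K[0,0]; s=np.tan(th)/r; 
        X=np.stack([x*s*d,-y*s*d,-d],-1); ok=(th<1.4)
    else: X=np.stack([x/K[0,0]*d,-y/K[1,1]*d,-d],-1); ok=d>0
    P=w(cal,X.reshape(-1,3)).reshape(384,512,3)
    m=ok&(d>0)&(np.hypot(P[...,0]-c[0],P[...,1]-c[1])<.04)
    print(cam,'top z',np.percentile(P[m][:,2],98).round(4))
    t=m&(P[...,2]>.153)&(P[...,2]<.172)
    q=P[t]; c2,r2=cv2.minEnclosingCircle(q[:,:2].astype(np.float32)) if len(q) else (0,0)
    print(len(q),q.mean(0),c2,r2, im[t].mean(0))
    return im
im=cap("wrist"); cv2.imwrite('pics/w2.png',im[:,:,::-1]); marks("wrist",["amber_bottle"])
for c in("scene","side"): cap(c)
s=arm.get_state(); print(s["t"],s["eef_pos"],s["ee_rot"])
E
```

```text
wrist top z 0.3921
1533 [0.47068898 0.33812589 0.15998182] (0.4697754383087158, 0.3391161859035492) 0.022341791540384293 [142.27071102 189.48662753 224.0913242 ]
wrist landmark_of amber_bottle 0.88 [ 0.6905  0.355  -0.0007] px 
wrist landmark_of amber_bottle 0.85 [ 0.3962  0.4369 -0.003 ] px 
wrist landmark_of amber_bottle 0.81 [0.5995 0.4477 0.0007] px 
wrist landmark_of amber_bottle 0.69 [ 0.3922  0.5293 -0.0021] px 
scene top z 0.4534
99 [0.46636674 0.33312427 0.15921344] (0.4662479758262634, 0.3349321186542511) 0.022346796467900276 [120.05050505 163.17171717 193.8989899 ]
side top z 0.4544
66 [0.46573677 0.33214954 0.15916013] (0.4648658335208893, 0.3336782157421112) 0.021889904513955116 [124.56060606 174.13636364 214.        ]
10.275 [0.46640446 0.33604559 0.27459257] [ 3.14143405e+00 -4.96315721e-05 -7.21947265e-01]
```

Call:
{"op": "drive_tool", "data": {"targets": [[0.04, 0.01, -1, 0, 0, 0], [0, 0, -1, 0, 0, 0], [0, 0, -0.8, 0, 0, 0], [0, 0, -0.5, 0, 0, 0], [0, 0, -0.25, 0, 0, 0]]}}

```text
t: 10.9
eef_pos: [0.4678, 0.3361, 0.1317]
ee_rot: [3.14, -0.0, -0.722]
force: [0.4, 0.4, 0.6]
width: 0.0657
```

Call:
{"op": "drive_tool", "data": {"targets": [[0, 0, 0, 0, 0, 0], [0, 0, 0, 0, 0, 0], [0, 0, 0, 0, 0, 0], [0, 0, 0, 0, 0, 0], [0, 0, 0, 0, 0, 0]], "claw": 0, "newtons": 35}}

```text
t: 11.52
eef_pos: [0.4684, 0.3379, 0.1335]
ee_rot: [-3.14, -0.0, -0.721]
force: [1.6, 0.7, 3.4]
width: 0.0433
```

Call:
{"op": "drive_tool", "data": {"targets": [[0, 0, 0.2, 0, 0, 0], [0, 0, 0.6, 0, 0, 0], [0, 0, 1, 0, 0, 0], [0, 0, 1, 0, 0, 0], [0, 0, 1, 0, 0, 0]]}}

```text
t: 12.15
eef_pos: [0.4669, 0.3366, 0.2853]
ee_rot: [3.14, 0.0, -0.721]
force: [0.2, 0.2, -3.0]
width: 0.0431
```

Call:
{"op": "drive_tool", "data": {"targets": [[0.2, -0.3, 0.9, 0, 0, 0], [0.5, -0.72, 0, 0, 0, 0], [0.5, -0.72, 0, 0, 0, 0], [0.5, -0.72, 0, 0, 0, 0], [0.5, -0.72, 0, 0, 0, 0]]}}

```text
t: 12.78
eef_pos: [0.5554, 0.2089, 0.32]
ee_rot: [3.14, 0.001, -0.721]
force: [-0.6, 0.2, -2.4]
width: 0.0433
```

Call:
{"op": "drive_tool", "data": {"targets": [[0.5, -0.72, 0, 0, 0, 0], [0.5, -0.72, 0, 0, 0, 0], [0.5, -0.72, 0, 0, 0, 0], [0.26, -0.39, 0, 0, 0, 0], [0, 0, 0, 0, 0, 0]]}}

```text
t: 13.4
eef_pos: [0.6261, 0.1071, 0.3197]
ee_rot: [3.14, 0.001, -0.723]
force: [0.8, 0.3, -3.0]
width: 0.0431
```

```bash
python3 - <<'E'
from h import *
a=[]
for c in("scene","side"):
    im,d=arm.grab_frame(c); marks(c,["seat","amber_bottle","clamp_knob"])
    x,y=(210,90) if c=="scene" else (220,90)
    a.append(cv2.resize(im[y:y+150,x:x+100,::-1],(390,585),interpolation=2))
cv2.imwrite('pics/c3.png',np.hstack(a))
s=arm.get_state(); print(s["t"],s["eef_pos"],s["ee_rot"],s["force"])
E
```

```text
scene landmark_of seat 0.6 [0.6318 0.1129 0.09  ] px [280. 178.]
scene landmark_of amber_bottle 0.84 [ 0.5958  0.4529 -0.0029] px [206. 160.]
scene landmark_of amber_bottle 0.67 [ 0.3977  0.4318 -0.0046] px [166. 187.]
scene landmark_of amber_bottle 0.65 [ 0.3922  0.5299 -0.0056] px [148. 175.]
scene landmark_of amber_bottle 0.62 [ 0.6852  0.3471 -0.0017] px [243. 162.]
scene landmark_of clamp_knob 0.59 [0.5512 0.0511 0.1662] px [278. 180.]
side landmark_of seat 0.81 [0.6271 0.1114 0.0891] px [281. 203.]
side landmark_of amber_bottle 0.81 [0.3924 0.4303 0.0007] px [218. 174.]
side landmark_of amber_bottle 0.67 [0.6792 0.3529 0.0016] px [289. 183.]
side landmark_of amber_bottle 0.61 [0.6244 0.1095 0.1839] px [281. 180.]
side landmark_of clamp_knob 0.87 [0.5504 0.0509 0.1656] px [259. 196.]
side landmark_of clamp_knob 0.47 [0.6201 0.1094 0.187 ] px [280. 179.]
13.8 [0.62587852 0.10873255 0.32079235] [-3.14130256e+00 -4.83609455e-05 -7.20113392e-01] [-0.31729716  0.24845451 -2.7129678 ]
```

View pics/c3.png

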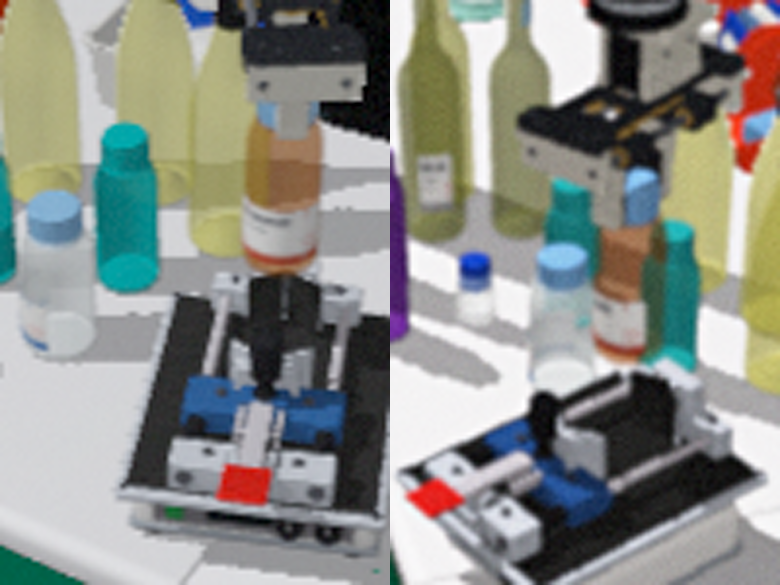

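Both crops show the bottle hanging upright with the seat below it, the jaw open and the neighbours undisturbed. Lowering.

Call:
{"op": "drive_tool", "data": {"targets": [[-0.06, -0.05, -0.6, 0, 0, 0], [0, 0, -0.7, 0, 0, 0], [0, 0, -0.6, 0, 0, 0], [0, 0, -0.35, 0, 0, 0], [0, 0, -0.1, 0, 0, 0]]}}

```text
t: 14.42
eef_pos: [0.6235, 0.1062, 0.226]
ee_rot: [3.141, 0.0, -0.721]
force: [0.2, -0.1, -3.0]
width: 0.0433
```

Call:
{"op": "drive_tool", "data": {"targets": [[0, 0, -0.04, 0, 0, 0], [0, 0, -0.04, 0, 0, 0], [0, 0, -0.03, 0, 0, 0], [0, 0, 0, 0, 0, 0]]}}

```text
t: 14.92
eef_pos: [0.624, 0.1061, 0.2226]
ee_rot: [-3.141, -0.0, -0.721]
force: [0.7, -0.7, -2.0]
width: 0.0432
```

Call:
{"op": "drive_tool", "data": {"targets": [[0, 0, -0.03, 0, 0, 0], [0, 0, -0.02, 0, 0, 0], [0, 0, 0, 0, 0, 0], [0, 0, 0, 0, 0, 0]]}}

```text
t: 15.42
eef_pos: [0.6247, 0.106, 0.2224]
ee_rot: [-3.139, -0.002, -0.721]
force: [-2.0, -0.3, 8.0]
width: 0.0431
```

The bottle is down, with a reaction of about 8 N. I'll ease off, open and rise.

Call:
{"op": "drive_tool", "data": {"targets": [[0, 0, 0.03, 0, 0, 0], [0, 0, 0, 0, 0, 0]]}}

```text
t: 15.68
eef_pos: [0.6244, 0.1062, 0.2224]
ee_rot: [-3.14, -0.001, -0.721]
force: [-0.4, 0.7, 6.1]
width: 0.0431
```

Call:
{"op": "drive_tool", "data": {"targets": [[0, 0, 0, 0, 0, 0], [0, 0, 0, 0, 0, 0], [0, 0, 0, 0, 0, 0], [0, 0, 0.4, 0, 0, 0], [0, 0, 0.8, 0, 0, 0]], "claw": 0.75}}

```text
t: 16.3
eef_pos: [0.6232, 0.1059, 0.2695]
ee_rot: [3.139, 0.001, -0.721]
force: [1.1, 0.5, 0.6]
width: 0.0657
```

Call:
{"op": "drive_tool", "data": {"targets": [[0, 0, 1, 0, 0, 0], [-0.5, -0.36, 0, 0, 0, 0], [-0.8, -0.58, 0, 0, 0, 0], [-0.8, -0.58, 0, 0, 0, 0], [0, 0, 0, 0, 0, 0]], "claw": 0}}

```text
t: 16.92
eef_pos: [0.5384, 0.044, 0.3117]
ee_rot: [-3.139, -0.001, -0.722]
force: [-0.0, -0.3, -0.3]
width: 0.0213
```

```bash
python3 - <<'E'
from h import *
a=[]
for c in("scene","side"):
    im,d=arm.grab_frame(c); marks(c,["seat","amber_bottle","clamp_knob","catch_tab"])
    x,y=(210,90) if c=="scene" else (220,90)
    a.append(cv2.resize(im[y:y+150,x:x+100,::-1],(390,585),interpolation=2))
cv2.imwrite('pics/c4.png',np.hstack(a))
arm.grab_frame("wrist"); marks("wrist",["amber_bottle","catch_tab"])
s=arm.get_state(); print(s["t"],s["eef_pos"],s["ee_rot"],s["force"],s["width"])
E
```

```text
scene landmark_of seat 0.88 [0.6343 0.1142 0.0884] px [280. 178.]
scene landmark_of amber_bottle 0.97 [0.6237 0.1072 0.087 ] px [280. 181.]
scene landmark_of amber_bottle 0.82 [ 0.5952  0.4513 -0.0029] px [206. 160.]
scene landmark_of amber_bottle 0.62 [ 0.3903  0.5302 -0.0027] px [148. 175.]
scene landmark_of amber_bottle 0.61 [ 0.396   0.4294 -0.0053] px [166. 188.]
scene landmark_of clamp_knob 0.91 [0.5518 0.053  0.163 ] px [277. 180.]
scene landmark_of clamp_knob 0.63 [ 0.4645 -0.011   0.1375] px [272. 212.]
scene landmark_of catch_tab 0.54 [ 0.4591 -0.0077  0.1362] px [270. 212.]
side landmark_of seat 0.8 [0.6303 0.111  0.0903] px [282. 202.]
side landmark_of amber_bottle 0.93 [0.6197 0.106  0.0894] px [279. 204.]
side landmark_of amber_bottle 0.78 [0.393  0.4318 0.0024] px [218. 174.]
side landmark_of amber_bottle 0.73 [6.820e-01 3.523e-01 5.000e-04] px [290. 183.]
side landmark_of amber_bottle 0.61 [ 0.5951  0.4517 -0.0022] px [267. 171.]
side landmark_of clamp_knob 0.94 [0.5515 0.0497 0.1689] px [259. 195.]
side landmark_of catch_tab 0.48 [ 0.4655 -0.0128  0.1348] px [232. 217.]
wrist landmark_of amber_bottle 0.81 [ 6.899e-01  3.537e-01 -5.000e-04] px 
wrist landmark_of amber_bottle 0.58 [0.6263 0.1071 0.0883] px 
wrist landmark_of amber_bottle 0.5 [ 0.5994  0.4491 -0.0007] px 
wrist landmark_of catch_tab 0.55 [ 0.4598 -0.0082  0.1364] px 
17.575 [0.53987673 0.04539613 0.30917625] [ 3.14123215e+00  1.29883024e-04 -7.21006204e-01] [-0.74168564  0.51130118 -0.33485591] 0.0005582004511185382
```

View pics/c4.png

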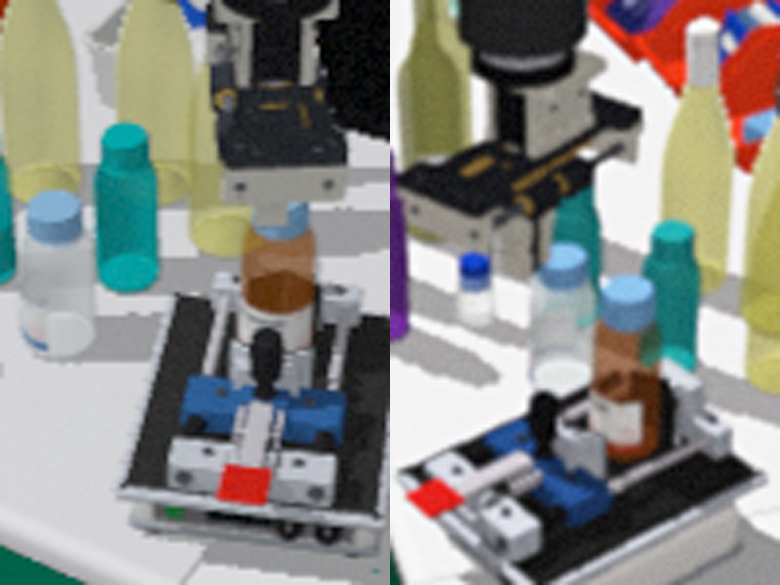

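The bottle stands upright on the mat, about 8–10 mm in front of the seat, with the jaw still held. I'll turn the gripper across the shaker, to clear the knob, and go over the red tab.

Call:
{"op": "drive_tool", "data": {"targets": [[-0.15, -0.108, 0, 0, 0, 0.98], [-0.15, -0.108, 0, 0, 0, 0.98], [-0.15, -0.108, 0, 0, 0, 0.98], [-0.15, -0.108, 0, 0, 0, 0.98], [-0.15, -0.108, 0, 0, 0, 0.98]]}}

```text
t: 18.2
eef_pos: [0.5096, 0.0236, 0.3094]
ee_rot: [-3.142, -0.0, -0.205]
force: [-0.0, -0.2, -0.8]
width: 0.0006
```

Call:
{"op": "drive_tool", "data": {"targets": [[-0.15, -0.108, 0, 0, 0, 0.98], [-0.15, -0.108, 0, 0, 0, 0.98], [-0.15, -0.108, 0, 0, 0, 0.98], [-0.15, -0.108, 0, 0, 0, 0.98], [-0.15, -0.108, 0, 0, 0, 0.98]]}}

```text
t: 18.82
eef_pos: [0.4796, 0.002, 0.3094]
ee_rot: [3.142, -0.0, 0.309]
force: [0.2, 0.0, 0.5]
width: 0.0002
```

Call:
{"op": "drive_tool", "data": {"targets": [[-0.15, -0.108, 0, 0, 0, 0.98], [-0.15, -0.108, 0, 0, 0, 0.98], [-0.15, -0.108, 0, 0, 0, 0.98], [0, 0, 0, 0, 0, 0]]}}

```text
t: 19.32
eef_pos: [0.4616, -0.011, 0.3096]
ee_rot: [3.141, -0.001, 0.612]
force: [0.6, 0.1, -0.4]
width: 0.0004
```

Call:
{"op": "drive_tool", "data": {"targets": [[0, 0, -1, 0, 0, 0], [0, 0, -1, 0, 0, 0], [0, 0, -1, 0, 0, 0], [0, 0, -0.8, 0, 0, 0], [0, 0, -0.2, 0, 0, 0]]}}

```text
t: 19.95
eef_pos: [0.4609, -0.0111, 0.1477]
ee_rot: [-3.141, 0.003, 0.611]
force: [-0.0, 0.3, 0.9]
width: 0.0003
```

Call:
{"op": "drive_tool", "data": {"targets": [[0, 0, -0.2, 0, 0, 0], [0, 0, -0.15, 0, 0, 0], [0, 0, -0.1, 0, 0, 0], [0, 0, -0.1, 0, 0, 0], [0, 0, -0.05, 0, 0, 0]]}}

```text
t: 20.58
eef_pos: [0.4614, -0.0113, 0.1255]
ee_rot: [3.141, 0.001, 0.613]
force: [-4.2, -3.7, 7.6]
width: 0.0003
```

Call:
{"op": "drive_tool", "data": {"targets": [[0, 0, -0.03, 0, 0, 0], [0, 0, 0, 0, 0, 0]]}}

```text
t: 20.82
eef_pos: [0.4615, -0.0114, 0.1252]
ee_rot: [3.141, 0.001, 0.613]
force: [-6.7, -2.7, 13.5]
width: 0.0004
```

Call:
{"op": "drive_tool", "data": {"targets": [[0, 0, 0.1, 0, 0, 0], [0, 0, 0.5, 0, 0, 0], [0, 0, 1, 0, 0, 0], [0, 0, 1, 0, 0, 0], [0, 0, 1, 0, 0, 0]]}}

```text
t: 21.45
eef_pos: [0.4622, -0.0105, 0.2698]
ee_rot: [3.141, -0.002, 0.613]
force: [0.7, 0.5, -0.6]
width: 0.0006
```

```bash
python3 - <<'E'
from h import *
a=[]
for c in("scene","side"):
    im,d=arm.grab_frame(c); marks(c,["seat","amber_bottle","clamp_knob","catch_tab","small_bottle","pale_cap_bottle","tip_box"])
    x,y=(210,90) if c=="scene" else (220,90)
    a.append(cv2.resize(im[y:y+150,x:x+100,::-1],(390,585),interpolation=2))
cv2.imwrite('pics/c5.png',np.hstack(a))
s=arm.get_state(); print(s["t"],s["eef_pos"],s["force"])
E
```

```text
scene landmark_of seat 0.56 [0.6322 0.1121 0.0892] px [280. 178.]
scene landmark_of amber_bottle 0.98 [ 0.5946  0.4541 -0.0027] px [205. 160.]
scene landmark_of amber_bottle 0.95 [ 0.3924  0.5307 -0.0026] px [148. 175.]
scene landmark_of amber_bottle 0.68 [ 0.6882  0.3497 -0.0034] px [243. 161.]
scene landmark_of amber_bottle 0.6 [ 3.955e-01  4.315e-01 -4.000e-04] px [165. 187.]
scene landmark_of clamp_knob 0.56 [0.5813 0.0755 0.1674] px [279. 171.]
scene landmark_of catch_tab 0.53 [ 0.4605 -0.0098  0.134 ] px [271. 213.]
scene landmark_of small_bottle 0.54 [4.891e-01 4.446e-01 2.000e-04] px [184. 173.]
scene landmark_of pale_cap_bottle 0.84 [5.761e-01 3.250e-01 1.000e-04] px [225. 177.]
scene landmark_of tip_box 0.87 [ 0.6471 -0.2728 -0.0046] px [379. 261.]
side landmark_of seat 0.86 [0.6261 0.1095 0.0884] px [281. 203.]
side landmark_of amber_bottle 0.9 [ 0.6809  0.3532 -0.0022] px [290. 184.]
side landmark_of amber_bottle 0.86 [ 0.5958  0.45   -0.0051] px [267. 172.]
side landmark_of amber_bottle 0.74 [0.6272 0.1084 0.0866] px [281. 204.]
side landmark_of amber_bottle 0.57 [0.3916 0.4326 0.0014] px [218. 174.]
side landmark_of clamp_knob 0.8 [0.5841 0.0753 0.1665] px [269. 191.]
side landmark_of catch_tab 0.7 [ 0.4644 -0.015   0.1378] px [232. 216.]
side landmark_of small_bottle 0.74 [ 0.4641 -0.0119  0.137 ] px [232. 216.]
side landmark_of pale_cap_bottle 0.83 [0.5736 0.3237 0.0011] px [263. 188.]
side landmark_of tip_box 0.88 [ 6.440e-01 -2.664e-01  5.000e-04] px [297. 309.]
22.25 [ 0.4617546  -0.01086606  0.26803309] [-0.47887887  0.00689852  0.30492136]
```

View pics/c5.png

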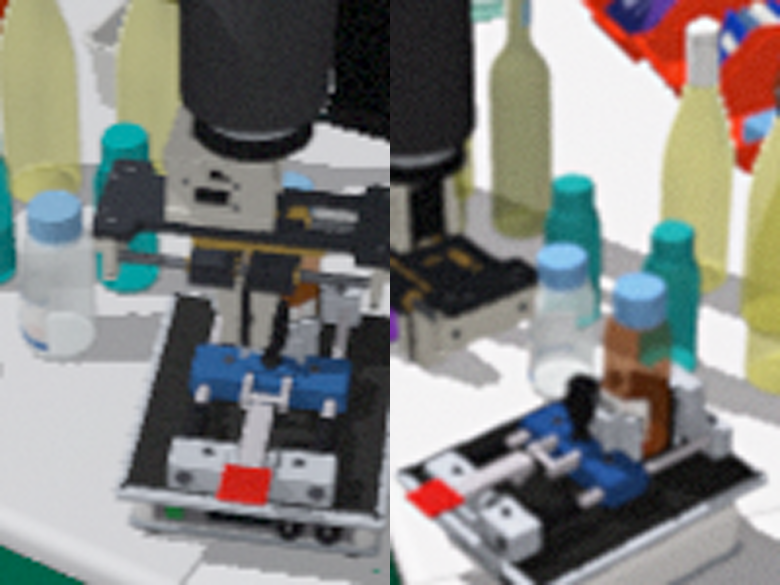

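The knob is now 20 mm from its run-home position, which is what "shut on the bottle" should give. The bottle is upright against the rear jaw, and the gripper is clear of everything.

```bash
python3 -c "
from station import arm
arm.job_done()"
```

```text
the job is handed in; nothing more can be done
```

The amber bottle is clamped upright in the shaker against the rear jaw, and the job was handed in at about 22 s of the 56 s allowed.

- **Jaw:** I pulled it out by the knob to its stop (62 mm, about 14 N). After I eased back and let go, the catch held it open.
- **Bottle:** I gripped the brown bottle by its cap and set it down upright on the mat, 8–10 mm in front of the seat. I pressed down to about 8 N of contact before letting go.
- **Catch:** I pressed the red tab down about 10 mm (force up to about 15 N, probably its end stop), and the jaw sprang shut.

**Last checks:**
- The knob is 20 mm out from its home position, which matches "shut on the bottle".
- The side camera puts the bottle on the seat, upright; the scene camera could not check this because the gripper hid the bottle.
- The white bottle, the small bottle and the tip box are where they were, within measuring error.
- The gripper is about 13 cm above the tab and touching nothing.

**Disagreement:** in the last side picture the network labelled the red tab as the small bottle. The scene camera found the small bottle at its original place.

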